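# Hang the coverslip rack on the draining bar and tug-test it

### The arm

A 6-joint arm with a two-finger parallel gripper is mounted at the origin on the work surface; the furniture and walls round the work are solid. World frame = base frame: x ahead of the robot, y to its left, z up, the work surface at z = 0. Lengths are in m, angles in degrees, forces in N, time in s.
With the tool pointing down it reaches from about 0.3 to 0.85 m from the base axis. Payload 5.4 kg.
Tool frame: the origin (TCP) lies on the centre line of the jaws, within the pads' length; the fingertips stand robot.tip_extent ahead of it and the grasp point (between the pads) lies 8 mm behind it (robot.tip_extent is the distance from the TCP to the fingertips, in m); z points along the fingers, y is the line along which they close (so a half turn about z gives the same grasp; the last joint's range is limited). The gripper opens to 85 mm and grips with 20 to 120 N. Pads are 22 mm wide; open, the fingers measure 114 mm over their backs; the gripper's body (76 mm by 85 mm) begins 54 mm behind the grasp point. The pads swing forward as they close: fully open they stand 13 mm farther back than shut.
Start: joints at [59.926, 9.076, 91.501, -0, 79.423, -12.038], TCP at [0.178, 0.547, 0.242] pointing down, gripper open.
Joint ranges: [-166.64, 166.64], [-54.1, 131.32], [10.49, 154.53], [-73.88, 253.88], [9.74, 151.15], [-171.62, 171.62]. Speed limits (degrees/s): [147.25, 147.25, 180, 180, 180, 180].

### API

Orientations are given as a 3x3 rotation matrix whose columns are the frame's x, y, z axes.
In Python, from plant import readout, read_camera, camera_info, workorder, robot gives the robot as it stands.
- The arm moves only by the tool apply_moves, never from a script. Its argument "deltas" is a list of rows, each a list of 6 numbers: the shift along the tool's x, y, z in m, then the turn, a rotation vector about the tool's x, y, z in rad. A call has 1 to 8 rows; each row is the pose to reach, as a shift and turn from the pose commanded when the call began, along the tool's axes at that moment; what a row does not reach only later rows make up. A row lasts 1/12 s, in which the tool goes at most 41.7 mm and 7.16 degrees, less where a joint would pass 70% of its speed; a pose out of reach is approached as far as the arm can. A call with a gripper value outside its range is refused whole. "hand" is the opening, from -1 (shut) to 1 (fully open), set as the call begins (left out, the last holds). The fingers move at their own pace and stop on an object; the grip force is fixed at half the most. Time passes only in rows, so rows that repeat a pose let the fingers close. It gives the time, the measured TCP pose, the force, the opening and the grip force at its end, in the units of the state.
- readout.sense(): the state, without advancing time (a new reading comes with each control period).
- read_camera(name): name is "scene" or "top" or "wrist"; returns (picture, depth): 420x560x3 uint8, red, green, blue; 420x560 float32, m along the optical axis (not along the pixel's ray), 0 where there is no reading.
- camera_info(name): a dict with "intrinsics" (3x3 intrinsics, pixels), "dist" ([k1, k2, p1, p2, k3] as OpenCV has them; the pictures are not rectified), "pose" (4x4, takes a point from camera to world coordinates); the wrist camera has in their place "T_tool_cam" (4x4, takes a point from camera to tool coordinates, whose origin is the TCP and whose axes are the flange's). Camera axes: x right, y up, looking along -z (the intrinsics and any distortion apply to the point x, -y, -z); pixel columns grow to the right and rows downward; lengths in m; the calibration is good to about 2 mm. A picture is of the moment at which its call begins: read the wrist's pose just before it. camera_info takes no time and is no camera call.
- workorder.job_done(): hands the job in; it is judged then, once.
The state is a dict: "clock": time; "joint_pos": joint angles; "dq": joint speeds; "joint_torque": joint torques, N m; "tool_pos": TCP position; "eef_rot": TCP orientation; "wrist_force": force on the tool from outside, world axes, zero at the start; "moment": the same for the moment, N m; "gripper_width": finger opening in m; "gripper_force": force on a finger pad.
Only numpy, scipy, OpenCV 4.12 (cv2) and the standard library are available. Lean on these libraries where they do the work, as an engineer would, in place of code of your own. Each camera call takes 0.05 s, during which the arm holds its last target. There are 200 camera calls.

### The job

Hang the coverslip rack by its hook on the sprung bar of the draining stand, in the saddle between the two flanges. Before you let go, tug it down gently, with about 5 N (as much as holds up a half-litre bottle; never more than twice that), and keep the pull on for a second to be sure that it is held; then ease off and leave the rack hanging still. Do not disturb the dish, the vial or the bottle.

Things in the scene. Friction and masses are not known exactly. Their poses are not given: they have to be found in the camera images.
- rack: Steel coverslip rack, 100 to 220 g, standing upright: open basket 50 (its x) x 84 (y) x 26 mm high, a flat stem rising from it, on top a hook open downward and a grey grip tab. Origin: underside centre of the basket, below the hook's crown (about below the centre of mass); z up. The bar enters the hook from the rack's +x side, under the short leg and above the basket; then lower it.
- crown (a point): Underside of the top of the rack's hook, 130 mm above the rack's origin; it rests on the bar. The hook is an inverted U across x, 14 mm wide inside, 16 mm broad along y. Its -x leg is the stem (inner face at x = -7 mm, down to the basket); its +x leg is short (inner face at x = +7 mm).
- leg_tip (a point): Lower end of the hook's short leg, 99 mm above the rack's origin, at x = +17 mm. The leg is straight from the crown down to height 112 mm, then flares outward to here. The window for the bar, between this end and the basket, is free from height 27 to 98 mm.
- grip (a point): Middle of the rack's grip tab, 162 mm above the rack's origin. The tab is 10 mm thick along the rack's x and 26 mm wide along y, and reaches from height 138 to 186 mm; grip it across the 10 mm with the fingertips no lower than 138 mm.
- stand: Draining stand, fixed: dark drip pan 76 (its x) x 160 mm (y -100 to +60), 13 mm high; upright rod 14 mm thick, 243 mm high, at x = 0, y = -80 mm; on it a clamped collar with a level round bar 10 mm thick, running along y to a free end at y = +47 mm. Origin: on the table straight below the middle of the bar's saddle; z up. The rack hangs with its x along the stand's +x.
- saddle_low (a point): Point fixed to the stand, 175 mm straight above its origin: the lowest place of the top of the bar at the saddle. Where the collar is clamped is not reported: the unloaded bar's top lies from here to 36 mm higher; find it by sight or feel. The bar is sprung: it gives straight down about 0.55 mm per newton for 8 mm, then a hard stop. Saddle: the 26 mm of bar between two flanges of 20 mm diameter.
- petri_dish: Clear covered dish 60 mm in diameter, 15 mm high, a bystander. Origin: underside centre.
- vial: Small capped vial, 25 mm in diameter, 56 mm high, a bystander. Origin: underside centre.
- bottle: Capped bottle 60 mm in diameter, 122 mm high, a bystander. Origin: underside centre.

How it is judged:
By the outcome, as a careful person would: the job done as asked, in the order asked, and still so for the second after the job is handed in, with the robot touching nothing.
It also fails if it takes over 72 s, if anything falls off the work surface, if the arm or the gripper's body presses on something with over 40 N, if the wrist force passes 120 N, or if a joint passes its speed limit or range.

## Working session

There is one attempt and no reset: what is moved stays moved. The work goes in short steps, Python scripts to look and compute and a tool call to move; the robot and the scene stay as the last step left them, time stands still between calls to the robot, and variables do not carry over. Pictures are saved under pics/ and viewed, at most 10 in all, crops included, and the job is handed in when it is done.

Besides the shell and the picture viewer there is one more tool, called after "Request:" by a JSON object that holds its "name" and its "arguments". apply_moves: Moves the arm, as the interface text tells. Its arguments: {"type":"object","properties":{"deltas":{"type":"array","items":{"type":"array","items":{"type":"number"}}},"hand":{"type":"number"}},"required":["deltas"]}

```bash
mkdir -p pics; ls; cat > h.py <<'E'
import numpy as np, cv2
from plant import readout, read_camera, camera_info, workorder, robot
def cam(name):
    s=readout.sense(); im,d=read_camera(name); ci=camera_info(name)
    if 'pose' in ci: T=np.array(ci['pose'])
    else:
        W=np.eye(4); W[:3,:3]=s['eef_rot']; W[:3,3]=s['tool_pos']; T=W@np.array(ci['T_tool_cam'])
    return im,d,np.array(ci['intrinsics'],float),np.array(ci['dist'],float),T
def rays(uv,K,D,T):
    p=cv2.undistortPoints(np.array(uv,float).reshape(-1,1,2),K,D).reshape(-1,2)
    r=np.c_[p[:,0],-p[:,1],-np.ones(len(p))]
    return T[:3,3], r@T[:3,:3].T
def onplane(uv,z,K,D,T):
    o,r=rays(uv,K,D,T); return o+r*((z-o[2])/r[:,2])[:,None]
def cloud(d,K,D,T):
    v,u=np.mgrid[:d.shape[0],:d.shape[1]]
    o,r=rays(np.c_[u.ravel(),v.ravel()],K,D,T)
    P=o+r*d.ravel()[:,None]; P[d.ravel()==0]=np.nan
    return P.reshape(*d.shape,3)
E
python3 - <<'E'
from h import *
s=readout.sense(); print({k:np.round(v,3).tolist() for k,v in s.items()}); print('tip',robot.tip_extent)
for n in ['scene','top']:
    im,d,K,D,T=cam(n); np.savez(''+n,im=im,d=d,K=K,D=D,T=T); cv2.imwrite(f'pics/{n}0.png',im[:,:,::-1]); print(n,K.round(1).tolist(),D,T.round(3).tolist())
E
```

```text
pics
{'clock': 0.0, 'joint_pos': [59.925, 9.112, 91.571, -0.001, 79.424, -12.038], 'dq': [-0.036, 0.001, 0.048, 0.013, -0.048, 0.114], 'joint_torque': [-0.0, -39.599, -33.143, -0.0, 0.008, -0.0], 'tool_pos': [0.178, 0.546, 0.241], 'eef_rot': [[-0.951, 0.31, -0.001], [0.31, 0.951, -0.002], [0.0, -0.002, -1.0]], 'wrist_force': [-0.489, -0.069, 0.646], 'moment': [0.016, 0.015, 0.033], 'gripper_force': 0.0, 'gripper_width': 0.085}
tip 0.011
scene [[455.8, 0.0, 285.8], [0.0, 455.8, 210.6], [0.0, 0.0, 1.0]] [-0.12022789  0.          0.          0.          0.        ] [[-0.788, 0.4, -0.469, -0.021], [-0.616, -0.491, 0.616, 0.916], [0.016, 0.774, 0.633, 0.652], [0.0, 0.0, 0.0, 1.0]]
top [[450.6, 0.0, 277.1], [0.0, 450.6, 212.5], [0.0, 0.0, 1.0]] [-0.0196675  0.         0.         0.         0.       ] [[0.123, 0.972, -0.2, 0.217], [-0.992, 0.121, -0.024, 0.354], [0.001, 0.202, 0.979, 0.972], [0.0, 0.0, 0.0, 1.0]]
```

View pics/scene0.png

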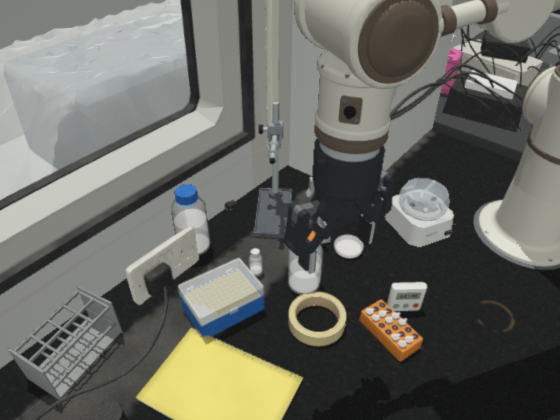

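View pics/top0.png

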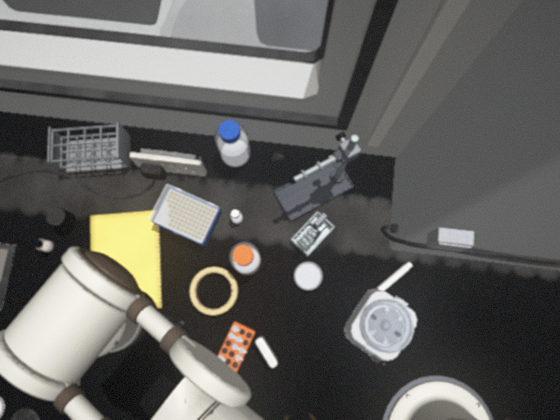

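The scene view shows the stand (rod at about 275,150; pan 273,212) in the corner by the window. The rack is hidden behind the gripper at about (310,200). In the top view the pan is near (315,190), the rack (313,233), the dish (308,277), the vial (236,215) and an orange-capped bottle (245,258).

```bash
python3 - <<'E'
from h import *
z=np.load('top.npz'); im=z['im'];d=z['d'];K,D,T=z['K'],z['D'],z['T']
c=im[120:300,220:380]; cv2.imwrite('pics/topc.png',cv2.resize(cv2.convertScaleAbs(c,alpha=1.5,beta=20),(640,720)[:1]+(720,),interpolation=cv2.INTER_CUBIC)[:600+120][:, :, ::-1][:720:1] if False else cv2.resize(cv2.convertScaleAbs(c,alpha=1.5,beta=20),None,fx=3.3,fy=3.3,interpolation=cv2.INTER_CUBIC)[:,:,::-1])
P=cloud(d,K,D,T); np.set_printoptions(suppress=True,precision=3)
Z=P[...,2]
sub=Z[125:300:4,222:380:4]
print('\n'.join(f'{125+4*i:3d} '+' '.join('%3.0f'%(v*1000) if v==v else ' --' for v in r) for i,r in enumerate(sub)))
E
```

```text
125 142 141 142 144 142 103  72  76  79  82  84  86  88  91  95  96  94 102 105 106 109 145 145 147 154 154 153 158 161 165 164 162 137 140 142 143 146 150 165 194
129 141 142 143 142 142 117  53  57  58  59  60  65  68  71  75  76  77  80  83  83  87  91  93  92  94 101 102 103 108 140 145 149 116 120 124 124 127 129 170 178
133 143 139 142 142 142 119 106  28  31  34  41  41  41  49  51  51  54  60  60  62  67  66  70  76  74  79  80  81  86 188 187  96  98  98 100 106 105 125 156 162
137 140 142 143 142 131 114 107   5   7  14  14  17  23  25  26  26  32  32  37  40  44  47  49  50  55  57  58  60  63 187 183  71 242 243  80  84  84 135 139 141
141 121 128 133 124 119 112 103  -2  -3  -2  -6  -8  -5  -1   3   6   3   8  12  16  19  19  25  26  30  32  38  40  39  45 182 194 233 243  58  60  64 115 117 120
145 114 115 118 115 115 108  94   2  -2  -1  -0   2  -0   0  -1  -1   3   1   1  -2  -4  -6   2   3   5   7   9  16  16  20 197 196 223 222  33  36  93  93 100  48
149 106 110 112 110 104  98  74  -1   2   1   1  -1  -1  -2  -1  -3  -1  -1   1   0  -1  -1  -2   0   2   0  -2   1 
[... 5415 characters left out ...]
  -3  -1  -1  -1   2   2   2  -2   1  -0  -2
285  -2  -3   1  26  -1  -3   1  -1  -2   3  -1  -1  -1   2   1  -2  -1   1  -3  12  15  12  14  12  13  -3  -2   2   4  -2  -2   2  -1   3   1  -4  -1   2  -1   3
289  -1   5   1  26   2   1   0   2   2   1   2  -0  -2  -1  -1   2   2  -2   3   0   1  15  14  -2   2  -1  -3  -2  -2  -4  -0   1   1   1  -1  -2   1   1  18  20
293  -2  -1   1  23   2   2   0  -2  -2  -1   0  -1  -1  -2   0   2   0   0  -0  -2   1  -0  -1   2   3   1   2   2  -1  -0  -3  -1  -3   1   0  -1  17  43  54  53
297  -1  -2   1  26   3  -2   0   1   2   3  -0  -1   0  -0  --   1  -4  -2  -1   0   0  -3  -1   1  -1  -2  -1   2   0  -0  -0  -0   1  -2   0   1  33  55  54  55
```

View pics/topc.png

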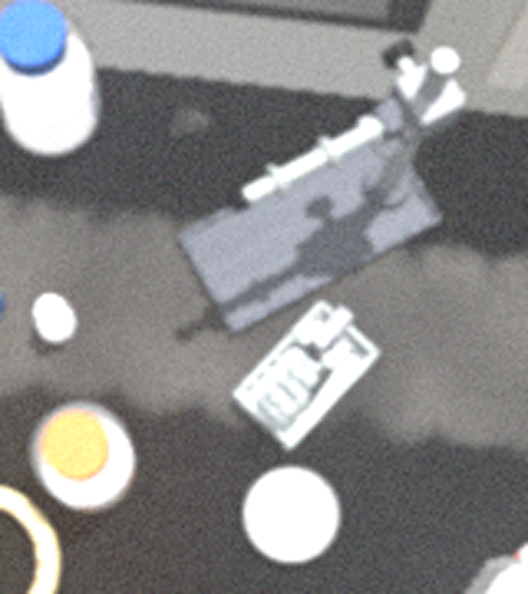

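```bash
python3 - <<'E'
from h import *
np.set_printoptions(suppress=True,precision=4)
z=np.load('top.npz'); im=z['im'];d=z['d'];K,D,T=z['K'],z['D'],z['T']
P=cloud(d,K,D,T); Z=P[...,2]
v,u=np.mgrid[:420,:560]
# bar
m=(Z>.176)&(Z<.2)&(u>290)&(u<334)&(v>153)&(v<183)&(v> 183-(u-290)*1.0)
B=P[m]; c=np.median(B,0); _,_,V=np.linalg.svd(B[:,:2]-B[:,:2].mean(0)); ay=V[0]*np.sign(V[0,1]); 
print('bar n',m.sum(),'c',c,'dir',ay,np.degrees(np.arctan2(ay[1],ay[0])))
t=(B[:,:2]-c[:2])@ay; n=(B[:,:2]-c[:2])@np.array([ay[1],-ay[0]])
for a in np.arange(-.08,.08,.006):
    k=(t>=a)&(t<a+.006)
    if k.sum(): print('%.3f n=%d zmed=%.4f zmax90=%.4f n %.4f..%.4f'%(a,k.sum(),np.median(B[k,2]),np.percentile(B[k,2],90),n[k].min(),n[k].max()))
# rod top
m=(Z>.232)&(Z<.255)&(u>340)&(u<370)&(v>130)&(v<150); print('rod top',m.sum(),np.median(P[m],0), P[m].min(0),P[m].max(0))
# pan
m=(Z>.003)&(Z<.016)&(u>270)&(u<360)&(v>158)&(v<222); R=cv2.minAreaRect(P[m][:,:2].astype(np.float32)*1000); print('pan',R)
# dish, rack
def circ(m,name):
    Q=P[m]; print(name,m.sum(),Q[:,:2].min(0),Q[:,:2].max(0),np.median(Q,0))
circ((Z>.009)&(Z<.02)&(u>290)&(u<328)&(v>258)&(v<296),'dish')
circ((Z>.05)&(Z<.07)&(u>225)&(u<246)&(v>205)&(v<224),'vial')
circ((Z>.085)&(Z<.13)&(u>225)&(u<265)&(v>238)&(v<275),'bottle')
r=(u>285)&(u<340)&(v>208)&(v<260)
m=r&(Z>.016)&(Z<.034)&(Z==Z); R=cv2.minAreaRect(P[m][:,:2].astype(np.float32)*1000); print('basket',m.sum(),R, cv2.boxPoints(R))
m=r&(Z>.175); print('tab',m.sum(),np.median(P[m],0),cv2.minAreaRect(P[m][:,:2].astype(np.float32)*1000))
m=r&(Z>.04); 
print(np.c_[u[m],v[m],(P[m]*1000).round(1)][np.argsort(-Z[m])].tolist().__str__()[:6000])
E
```

```text
bar n 259 c [0.4679 0.3156 0.1842] dir [-0.6136  0.7897] 127.84672860953242
-0.050 n=2 zmed=0.1799 zmax90=0.1811 n 0.0060..0.0069
-0.044 n=4 zmed=0.1857 zmax90=0.1862 n -0.0007..0.0026
-0.038 n=18 zmed=0.1842 zmax90=0.1858 n -0.0048..0.0037
-0.032 n=18 zmed=0.1845 zmax90=0.1858 n -0.0047..0.0042
-0.026 n=17 zmed=0.1832 zmax90=0.1853 n -0.0044..0.0048
-0.020 n=16 zmed=0.1828 zmax90=0.1851 n -0.0040..0.0054
-0.014 n=29 zmed=0.1872 zmax90=0.1890 n -0.0084..0.0083
-0.008 n=20 zmed=0.1837 zmax90=0.1868 n -0.0050..0.0048
-0.002 n=16 zmed=0.1832 zmax90=0.1860 n -0.0042..0.0054
0.004 n=19 zmed=0.1843 zmax90=0.1860 n -0.0035..0.0066
0.010 n=17 zmed=0.1838 zmax90=0.1859 n -0.0033..0.0047
0.016 n=18 zmed=0.1852 zmax90=0.1886 n -0.0061..0.0061
0.022 n=25 zmed=0.1842 zmax90=0.1884 n -0.0080..0.0061
0.028 n=17 zmed=0.1838 zmax90=0.1851 n -0.0031..0.0046
0.034 n=11 zmed=0.1844 zmax90=0.1865 n -0.0028..0.0019
0.040 n=9 zmed=0.1833 zmax90=0.1873 n -0.0033..0.0011
0.046 n=3 zmed=0.1869 zmax90=0.1875 n -0.0025..-0.0006
rod top 64 [0.5103 0.2581 0.2426] [0.505  0.2516 0.2322] [0.5181 0.2645 0.2461]
pan 
[... 5922 characters left out ...]
227.0, 369.9, 291.2, 137.6], [314.0, 219.0, 383.8, 304.0, 137.4], [321.0, 227.0, 370.2, 289.3, 137.4], [315.0, 219.0, 384.0, 302.1, 137.4], [321.0, 230.0, 364.5, 288.7, 137.4], [322.0, 224.0, 376.1, 288.0, 137.4], [322.0, 226.0, 372.3, 287.6, 137.3], [312.0, 222.0, 377.6, 307.1, 137.3], [324.0, 226.0, 372.8, 283.9, 137.3], [322.0, 229.0, 366.7, 287.0, 137.1], [313.0, 221.0, 379.8, 305.4, 137.1], [325.0, 226.0, 373.1, 282.0, 137.0], [319.0, 229.0, 366.0, 292.6, 137.0], [321.0, 229.0, 366.5, 288.9, 137.0], [320.0, 226.0, 371.9, 291.3, 136.9], [314.0, 218.0, 385.8, 304.2, 136.9], [318.0, 228.0, 367.7, 294.6, 136.6], [315.0, 218.0, 386.1, 302.3, 136.6], [323.0, 228.0, 368.9, 285.3, 136.5], [315.
```

Request:
{"name": "apply_moves", "arguments": {"deltas": [[-0.033, -0.022, -0.01, 0, 0, 0.04], [-0.066, -0.044, -0.02, 0, 0, 0.08], [-0.1, -0.066, -0.03, 0, 0, 0.12], [-0.133, -0.088, -0.03, 0, 0, 0.16], [-0.166, -0.11, -0.03, 0, 0, 0.2], [-0.2, -0.132, -0.03, 0, 0, 0.24], [-0.233, -0.155, -0.03, 0, 0, 0.28], [-0.266, -0.176, -0.03, 0, 0, 0.32]], "hand": 0}}

```text
clock: 0.77
tool_pos: [0.377, 0.2951, 0.272]
eef_rot: [[-0.804, 0.595, -0.0], [0.595, 0.804, -0.0], [0.0, -0.0, -1.0]]
wrist_force: [0.5, 0.2, -0.0]
gripper_width: 0.043
gripper_force: 0.0
```

```bash
python3 - <<'E'
from h import *
np.set_printoptions(suppress=True,precision=4)
im,d,K,D,T=cam('wrist'); s=readout.sense(); np.savez('wrist1',im=im,d=d,K=K,D=D,T=T)
print(s['tool_pos'],s['eef_rot'],s['wrist_force'],s['gripper_width'],s['clock']); print(T)
cv2.imwrite('pics/w1.png',im[:,:,::-1])
z=np.load('top.npz'); P=cloud(z['d'],z['K'],z['D'],z['T']); Z=P[...,2]; v,u=np.mgrid[:420,:560]
r=(u>285)&(u<340)&(v>208)&(v<260)&(Z>.04)&(Z<.135)
ex=np.array([.59,.807]);q=(P[r][:,:2]-[.3762,.2962])@np.array([[.59,-.807],[.807,.59]]).T*1000
print(np.c_[q,P[r][:,2]*1000][np.argsort(q[:,0])][::2].round(0).tolist())
E
```

```text
[0.3814 0.2903 0.272 ] [[-0.7995  0.6006  0.0028]
 [ 0.6006  0.7995 -0.0044]
 [-0.0048 -0.0018 -1.    ]] [ 4.6642 -3.3627 -0.7748] 0.04269435716905122 0.8167
[[ 0.595  -0.7728 -0.2206  0.3203]
 [ 0.8037  0.572   0.1641  0.3367]
 [-0.0006 -0.2749  0.9615  0.4023]
 [ 0.      0.      0.      1.    ]]
[[-12.0, 12.0, 108.0], [-11.0, 10.0, 110.0], [-10.0, 7.0, 112.0], [-10.0, 6.0, 127.0], [-9.0, 13.0, 106.0], [-9.0, 16.0, 100.0], [-8.0, 14.0, 105.0], [-6.0, 13.0, 105.0], [-5.0, 15.0, 105.0], [-4.0, -11.0, 57.0], [-4.0, -12.0, 74.0], [-4.0, -10.0, 105.0], [-4.0, -12.0, 115.0], [-4.0, -14.0, 124.0], [-4.0, -14.0, 59.0], [-4.0, -13.0, 107.0], [-4.0, -13.0, 129.0], [-3.0, -14.0, 99.0], [-3.0, -14.0, 73.0], [-3.0, -15.0, 112.0], [-3.0, -15.0, 62.0], [-2.0, -15.0, 124.0], [-2.0, 14.0, 110.0], [-0.0, -15.0, 128.0], [0.0, 17.0, 105.0], [1.0, -14.0, 96.0], [3.0, -14.0, 64.0], [4.0, -13.0, 94.0], [6.0, -12.0, 121.0], [9.0, -12.0, 119.0]]
```

View pics/w1.png

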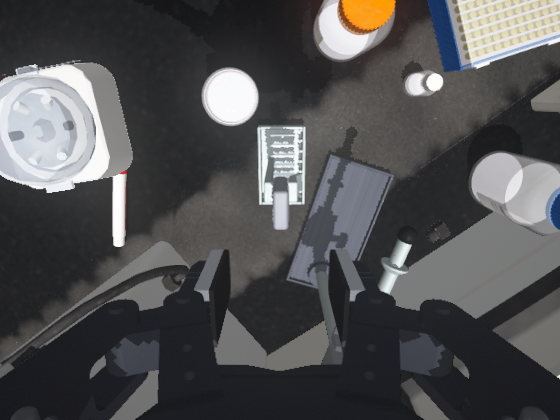

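The wrist view shows the tab at about (280,210), the hook at (285,188), the basket (282,165), and the bar with its end flange at (398,262). Next I work out the rack's sense and refine both poses.

```bash
python3 - <<'E'
from h import *
np.set_printoptions(suppress=True,precision=4)
M=np.array([[.59,.807],[-.807,.59]])
v,u=np.mgrid[:420,:560]
for n in ['top','wrist1']:
    z=np.load(n+'.npz'); P=cloud(z['d'],z['K'],z['D'],z['T']); Z=P[...,2]
    q=(P[...,:2]-[.3762,.2962])@M.T*1000
    r=(abs(q[...,0])<40)&(abs(q[...,1])<50)&(Z<.195)
    for lo,hi in [(.03,.095),(.095,.112),(.112,.13),(.13,.142),(.142,.18),(.18,.19)]:
        m=r&(Z>lo)&(Z<hi)
        if m.sum(): print(n,lo,m.sum(),'x',np.percentile(q[m][:,0],[2,25,50,75,98]).round(1),'y',np.percentile(q[m][:,1],[2,50,98]).round(1),'z',np.median(Z[m]))
    m=r&(Z>.016)&(Z<.034); print('basket',cv2.minAreaRect(P[m][:,:2].astype(np.float32)*1000))
    # walls around saddle
    for h in (.02,.1,.15,.2,.25,.3,.35):
        m=(Z>h)&(Z<h+.03)&(np.hypot(P[...,0]-.465,P[...,1]-.32)<.2)&(P[...,0]>.4)
        if m.sum(): print(h,'near',np.hypot(P[m][:,0]-.465,P[m][:,1]-.32).min().round(3),'xmin',P[m][:,0].min().round(3),m.sum())
z=np.load('top.npz'); P=cloud(z['d'],z['K'],z['D'],z['T']); Z=P[...,2]
m=(Z>.003)&(Z<.0165)&(u>270)&(u<360)&(v>158)&(v<222)&(np.hypot(P[...,0]-.476,P[...,1]-.30)<.11)&(P[...,0]<.5)
R=cv2.minAreaRect(P[m][:,:2].astype(np.float32)*1000); print('pan',R,cv2.boxPoints(R).round(0).tolist())
E
```

```text
top 0.03 21 x [-13.9 -13.8 -12.9 -10.9  -8.9] y [-4.8  7.3  7.8] z 0.06426567342617784
top 0.095 24 x [-13.9   6.9  14.7  16.1  17.8] y [-6.1  3.5  7.9] z 0.10469598277960834
top 0.112 15 x [-13.8 -13.7 -11.1   7.5  10.9] y [-4.5  7.3  7.9] z 0.12166779921754689
top 0.13 61 x [-13.2 -10.5  -7.6   8.5  12.2] y [-7.5  0.6  7.8] z 0.13734797924157527
top 0.142 39 x [-6.3 -6.1 -5.3 -0.9  3.3] y [-11.2  12.   13.1] z 0.16132042546477388
top 0.18 80 x [-5.5 -3.2 -0.7  1.4  3.7] y [-11.8   0.5  12.3] z 0.185387550628906
basket ((370.47723388671875, 293.0135803222656), (63.54624938964844, 90.95787048339844), 54.96763229370117)
0.02 near 0.051 xmin 0.4 978
0.1 near 0.074 xmin 0.403 1117
0.15 near 0.008 xmin 0.401 2350
0.2 near 0.07 xmin 0.404 3339
0.25 near 0.108 xmin 0.405 1300
0.3 near 0.108 xmin 0.404 1585
0.35 near 0.108 xmin 0.402 1929
wrist1 0.03 72 x [-12.2 -10.7  -9.2  -7.8  -7.4] y [-0.9  9.2  9.5] z 0.06972951861140719
wrist1 0.095 134 x [-11.7  13.3  15.2  17.   18.1] y [-5.8  5.4  9.5] z 0.10465576219917672
wrist1 0.112 62 x [-11.8  -9.5   7.2   9.8  12.2] y [7.5 9.3 9.5] z 0.12085728213774866
wrist1 0.13 387 x [-13.1 -10.   -5.3   9.1  12.2] y [-6.1  2.7 14.2] z 0.13659330684293808
wrist1 0.142 240 x [-5.6 -3.4 -0.   3.5  5.2] y [-8.3 14.1 14.6] z 0.16746777777467037
wrist1 0.18 601 x [-5.2 -2.7 -0.2  2.4  4.3] y [-10.5   2.8  14.2] z 0.18448227536531767
basket ((375.56719970703125, 298.16375732421875), (49.93827438354492, 84.12593841552734), 53.29354476928711)
0.02 near 0.05 xmin 0.4 4662
0.1 near 0.07 xmin 0.404 4475
0.15 near 0.003 xmin 0.424 4686
0.2 near 0.132 xmin 0.413 563
0.3 near 0.05 xmin 0.4 2932
0.35 near 0.069 xmin 0.4 16
pan ((451.876220703125, 299.32391357421875), (98.28929138183594, 195.7335968017578), 3.1282527446746826) [[397.0, 394.0], [408.0, 199.0], [506.0, 204.0], [496.0, 400.0]]
```

Request:
{"name": "apply_moves", "arguments": {"deltas": [[0.002, 0.001, 0.02, 0, 0, 0], [0.002, 0.001, 0.045, 0, 0, 0], [0.002, 0.001, 0.07, 0, 0, 0], [0.002, 0.001, 0.09, 0, 0, 0], [0.002, 0.001, 0.105, 0, 0, 0], [0.002, 0.001, 0.114, 0, 0, 0], [0.002, 0.001, 0.114, 0, 0, 0], [0.002, 0.001, 0.114, 0, 0, 0]]}}

```text
clock: 1.48
tool_pos: [0.3753, 0.2991, 0.1584]
eef_rot: [[-0.805, 0.593, -0.0], [0.593, 0.805, -0.0], [0.0, -0.0, -1.0]]
wrist_force: [0.1, 0.3, 0.8]
gripper_width: 0.0431
gripper_force: 0.0
```

Request:
{"name": "apply_moves", "arguments": {"deltas": [[0, 0, 0, 0, 0, 0], [0, 0, 0, 0, 0, 0], [0, 0, 0, 0, 0, 0], [0, 0, 0, 0, 0, 0], [0, 0, 0, 0, 0, 0], [0, 0, 0, 0, 0, 0], [0, 0, 0, 0, 0, 0], [0, 0, 0, 0, 0, 0]], "hand": -1}}

```text
clock: 2.15
tool_pos: [0.376, 0.2992, 0.1593]
eef_rot: [[-0.805, 0.593, 0.001], [0.593, 0.805, 0.001], [-0.001, 0.001, -1.0]]
wrist_force: [-1.7, -0.8, 5.9]
gripper_width: 0.0093
gripper_force: 60.4
```

Request:
{"name": "apply_moves", "arguments": {"deltas": [[0, 0, -0.003, 0, 0, 0], [0, 0, -0.01, 0, 0, 0], [0, 0, -0.03, 0, 0, 0], [0, 0, -0.055, 0, 0, 0], [0, 0, -0.08, 0, 0, 0], [0, 0, -0.1, 0, 0, 0], [0, 0, -0.113, 0, 0, 0], [0, 0, -0.12, 0, 0, 0]]}}

```text
clock: 2.82
tool_pos: [0.3762, 0.2994, 0.2808]
eef_rot: [[-0.805, 0.593, 0.003], [0.593, 0.805, 0.002], [-0.002, 0.003, -1.0]]
wrist_force: [0.0, -0.8, -1.3]
gripper_width: 0.0091
gripper_force: 59.4
```

Request:
{"name": "apply_moves", "arguments": {"deltas": [[0, 0, 0, 0, 0, 0.05], [0, 0, 0, 0, 0, 0.1], [0, 0, 0, 0, 0, 0.15], [0, 0, 0, 0, 0, 0.2], [0, 0, 0, 0, 0, 0.25], [0, 0, 0, 0, 0, 0.28], [0, 0, 0, 0, 0, 0.28], [0, 0, 0, 0, 0, 0.28]]}}

```text
clock: 3.48
tool_pos: [0.3751, 0.2989, 0.2777]
eef_rot: [[-0.611, 0.792, -0.001], [0.792, 0.611, -0.0], [0.0, -0.001, -1.0]]
wrist_force: [-0.3, 0.1, -1.6]
gripper_width: 0.0094
gripper_force: 59.4
```

```bash
python3 - <<'E'
from h import *
for n in ['scene','top','wrist']:
    im,d,K,D,T=cam(n); np.savez(n+'2',im=im,d=d,K=K,D=D,T=T)
    if n=='wrist': cv2.imwrite('pics/w2.png',im[:,:,::-1])
    if n=='scene': cv2.imwrite('pics/s2.png',cv2.resize(im[60:300,180:460],None,fx=2.5,fy=2.5,interpolation=cv2.INTER_CUBIC)[:,:,::-1])
s=readout.sense(); print({k:np.round(s[k],4).tolist() for k in ('clock','tool_pos','eef_rot','wrist_force','moment')})
E
```

```text
{'clock': 3.6333, 'tool_pos': [0.3754, 0.2989, 0.2781], 'eef_rot': [[-0.6104, 0.7921, -0.0004], [0.7921, 0.6104, -0.0002], [0.0001, -0.0004, -1.0]], 'wrist_force': [0.2355, 0.1634, -2.0027], 'moment': [-0.0058, 0.0475, 0.0153]}
```

View pics/w2.png

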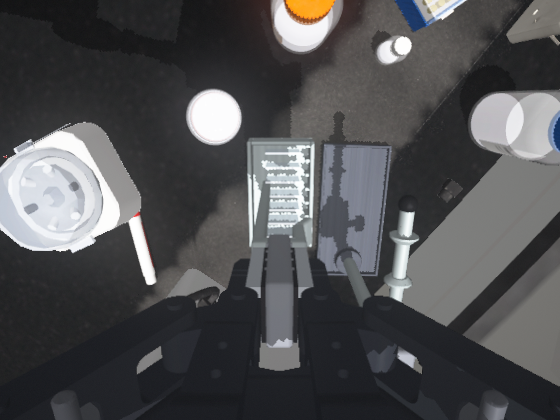

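View pics/s2.png

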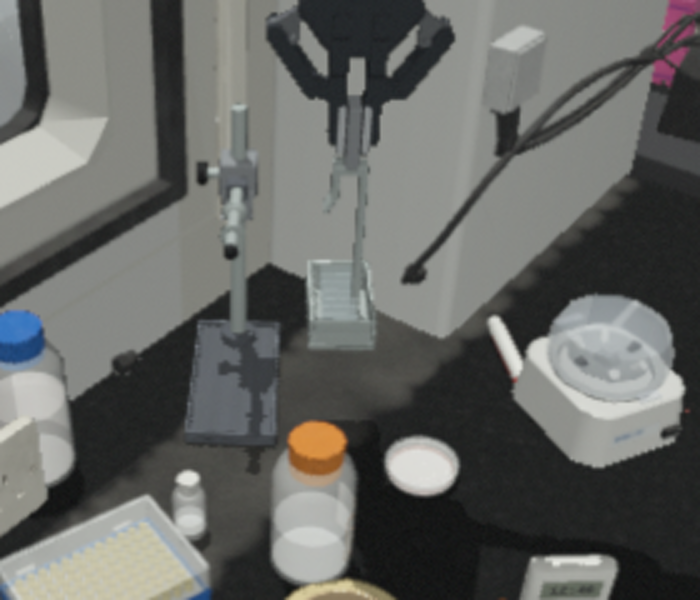

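The wrist view shows the rack held level, with the basket at (280,190). The bar runs straight up the picture at u≈400, with flanges at (400,237) and (397,282). The scene view confirms the short leg faces the bar.

```bash
cat > m.py <<'E'
from h import *
import sys
np.set_printoptions(suppress=True,precision=4)
def run(f,R,p):
    z=np.load(f); P=cloud(z['d'],z['K'],z['D'],z['T']); 
    Q=(P-p)@R   # tool coords
    H=P[...,2]; v,u=np.mgrid[:420,:560]
    m=(H>.165)&(H<.2)&(Q[...,1]>-.02)&(Q[...,1]<.15)&(Q[...,0]>-.06)&(Q[...,0]<.14)&(abs(Q[...,1]-np.median(Q[(H>.182)&(H<.188)&(Q[...,1]>.05)&(Q[...,1]<.13)&(Q[...,0]>-.02)&(Q[...,0]<.1)][:,1]))<.02)
    B=Q[m]*1000; hb=H[m]*1000
    for a in np.arange(-40,130,3):
        k=(B[:,0]>=a)&(B[:,0]<a+3)
        if k.sum()>3: print('tx %d n=%d y %.1f..%.1f mid %.1f ztop %.1f'%(a,k.sum(),*np.percentile(B[k,1],[3,97]),np.percentile(B[k,1],[3,97]).mean(),np.percentile(hb[k],90)))
    o=p[2]-.154-.004
    print('heights in rack region (rel tool z)')
    m=(abs(Q[...,1])<.035)&(Q[...,0]>-.06)&(Q[...,0]<.06)&(H>.08)&(H<.3)
    h=np.histogram(H[m],bins=np.arange(.08,.3,.01)); print(h[0])
    zz=H[m&(H<.17)]; top=np.percentile(zz,97); print('rim',top)
    m&=(abs(H-top)<.006); print('basket tool xy',cv2.minAreaRect(Q[m][:,:2].astype(np.float32)*1000), m.sum())
    return Q,H
if __name__=='__main__':
    s=readout.sense(); run(sys.argv[1],np.array(s['eef_rot']),np.array(s['tool_pos']))
E
python3 m.py wrist2.npz; echo TOP; python3 m.py top2.npz
```

```text
tx -40 n=54 y 79.4..88.9 mid 84.1 ztop 184.1
tx -37 n=61 y 79.5..88.0 mid 83.8 ztop 183.9
tx -34 n=62 y 79.6..88.8 mid 84.2 ztop 184.3
tx -31 n=63 y 79.9..88.6 mid 84.2 ztop 184.0
tx -28 n=60 y 79.7..88.7 mid 84.2 ztop 183.9
tx -25 n=42 y 79.3..88.3 mid 83.8 ztop 185.1
tx -22 n=60 y 76.9..92.0 mid 84.4 ztop 188.2
tx -19 n=212 y 76.1..93.8 mid 84.9 ztop 188.0
tx -16 n=62 y 80.1..88.8 mid 84.5 ztop 184.1
tx -13 n=65 y 80.0..89.2 mid 84.6 ztop 184.1
tx -10 n=66 y 80.3..89.0 mid 84.7 ztop 184.2
tx -7 n=68 y 80.3..89.2 mid 84.7 ztop 183.9
tx -4 n=69 y 80.4..89.3 mid 84.8 ztop 184.0
tx -1 n=60 y 80.2..89.8 mid 85.0 ztop 184.4
tx 2 n=83 y 79.2..90.5 mid 84.9 ztop 185.5
tx 5 n=99 y 79.3..90.1 mid 84.7 ztop 185.2
tx 8 n=62 y 81.3..89.9 mid 85.6 ztop 183.4
heights in rack region (rel tool z)
[   0    0    0  691 2288  936 1586   28   48   35   54   46   54   93
  273  155  169  300  202  817 1074]
rim 0.14416765775097398
basket tool xy ((0.03713226318359375, 0.39455413818359375), (49.354183197021484, 83.41062927246094), 89.94843292236328) 1762
TOP
tx -1 n=5 y 80.4..90.5 mid 85.5 ztop 185.8
tx 2 n=13 y 79.8..91.0 mid 85.4 ztop 187.6
tx 5 n=9 y 81.6..89.0 mid 85.3 ztop 187.5
heights in rack region (rel tool z)
[  0   0   0  73 337  95 183   5   5   4   4   4   2   0   0   0   0   0
   0   0   0]
rim 0.14634178650039148
basket tool xy ((17.68119239807129, -0.07167243957519531), (44.71808624267578, 50.330345153808594), 0.3184840679168701) 181
```

```bash
python3 - <<'E'
from h import *
np.set_printoptions(suppress=True,precision=4)
R=np.array(readout.sense()['eef_rot']);p=np.array(readout.sense()['tool_pos'])
for n in ['top','wrist2']:
    z=np.load(n+'.npz'); P=cloud(z['d'],z['K'],z['D'],z['T']); Q=(P-p)@R*1000; H=P[...,2]
    q=Q[...,:2]-[-34.6,84.1]
    for h in np.arange(.2,.5,.04):
        m=(H>h)&(H<h+.04)&(P[...,0]>.42)
        for nm,mm,ax in [('+y',m&(abs(q[...,0])<60)&(q[...,1]>20),1),('-x',m&(abs(q[...,1])<60)&(q[...,0]<-20),0)]:
            if mm.sum(): print(n,'%.2f'%h,nm,np.percentile(np.abs(q[mm][:,ax]),[0,5,50]).round(0),mm.sum())
    m=(H>.186)&(H<.193)&(abs(q[...,1])<14)&(abs(q[...,0])<40); a=q[m][:,0]; print('flange pts tx rel', np.sort(a).round(1)[::max(1,len(a)//25)])
E
```

```text
top 0.20 +y [106. 144. 217.] 3938
top 0.20 -x [ 74.  79. 157.] 1054
top 0.24 -x [ 75.  96. 158.] 1180
top 0.28 -x [ 95. 103. 159.] 1296
top 0.32 -x [ 95. 102. 160.] 1543
top 0.36 -x [ 95. 102. 160.] 1805
top 0.40 -x [ 95. 102. 159.] 2206
top 0.44 -x [ 95. 102. 159.] 2708
top 0.48 -x [ 95. 102. 160.] 3270
flange pts tx rel [-36.5 -22.5 -21.1 -20.7 -20.1 -20.  -19.5 -18.8 -18.4 -18.3 -17.3 -16.8
 -16.4 -11.8  -7.6  -4.4   1.6  10.2  11.6  11.8  12.7  13.2  14.   14.4
  14.7  16.6  28.   34.   35.6  36.9  37.9  39. ]
wrist2 0.20 +y [102. 104. 108.] 316
flange pts tx rel [-19.3 -19.  -18.4 -18.1 -17.8 -17.7 -17.6 -17.2 -17.1 -17.  -16.6 -16.3
 -16.  -15.6 -15.1  13.   13.7  14.5  14.9  15.2  15.6  15.8  16.1  16.3
  16.4  16.7  16.8  17. ]
```

Request:
{"name": "apply_moves", "arguments": {"deltas": [[-0.005, 0.007, 0, 0, 0, 0.005], [-0.013, 0.02, 0, 0, 0, 0.012], [-0.022, 0.035, 0, 0, 0, 0.02], [-0.03, 0.05, 0, 0, 0, 0.026], [-0.0345, 0.06, 0, 0, 0, 0.026], [-0.0345, 0.065, 0, 0, 0, 0.026], [-0.0345, 0.065, 0, 0, 0, 0.026], [-0.0345, 0.065, 0, 0, 0, 0.026]]}}

```text
clock: 4.3
tool_pos: [0.4478, 0.3113, 0.278]
eef_rot: [[-0.589, 0.808, -0.001], [0.808, 0.589, -0.0], [0.0, -0.001, -1.0]]
wrist_force: [-0.7, 0.0, -0.7]
gripper_width: 0.0094
gripper_force: 59.3
```

```bash
cat > w.py <<'E'
from h import *
import sys
np.set_printoptions(suppress=True,precision=4)
im,d,K,D,T=cam('wrist'); s=readout.sense(); R=np.array(s['eef_rot']);p=np.array(s['tool_pos'])
np.savez(sys.argv[1],im=im,d=d,K=K,D=D,T=T)
if len(sys.argv)>2: cv2.imwrite('pics/'+sys.argv[1]+'.png',im[:,:,::-1])
P=cloud(d,K,D,T); Q=(P-p)@R*1000; H=P[...,2]*1000
print('F',s['wrist_force'],'tcp',p,s['clock'])
m=(H>172)&(H<195)&(Q[...,1]>-12)&(Q[...,1]<45)&(Q[...,0]>-20)&(Q[...,0]<60)
B=Q[m];hb=H[m]
for a in range(-20,60,4):
    k=(B[:,0]>=a)&(B[:,0]<a+4)
    if k.sum()>5: print('tx %d n=%d y %.1f..%.1f mid %.1f z90 %.1f'%(a,k.sum(),*np.percentile(B[k,1],[3,97]),np.percentile(B[k,1],[3,97]).mean(),np.percentile(hb[k],90)))
z0=p[2]*1000-160
for lo,hi in [(24,29),(97,112),(112,130),(130,142)]:
    m=(H>z0+lo)&(H<z0+hi)&(abs(Q[...,1])<28)&(abs(Q[...,0])<45)&((lo<30)|(abs(Q[...,0])<9.5))
    if m.sum()>5: print('rack h',lo,m.sum(),'y',np.percentile(Q[m][:,1],[2,50,98]).round(1),'x',np.percentile(Q[m][:,0],[2,50,98]).round(1))
E
python3 w.py w3 1
```

```text
F [ 0.1293 -0.0316 -1.3057] tcp [0.4476 0.3113 0.2781] 4.35
tx -20 n=56 y 21.5..28.9 mid 25.2 z90 188.0
tx -16 n=62 y 21.5..27.4 mid 24.5 z90 185.9
tx -12 n=28 y 21.5..24.7 mid 23.1 z90 184.2
tx -8 n=39 y -8.0..24.6 mid 8.3 z90 190.6
tx -4 n=90 y -8.0..24.3 mid 8.2 z90 185.3
tx 0 n=92 y -8.0..24.1 mid 8.1 z90 184.6
tx 4 n=152 y -11.6..24.0 mid 6.2 z90 189.3
tx 8 n=78 y 14.9..23.9 mid 19.4 z90 184.7
tx 12 n=120 y 11.1..27.3 mid 19.2 z90 188.8
tx 16 n=196 y 11.2..28.1 mid 19.7 z90 187.4
tx 20 n=90 y 15.2..24.4 mid 19.8 z90 184.4
tx 24 n=91 y 15.2..24.2 mid 19.7 z90 184.3
tx 28 n=94 y 15.1..24.0 mid 19.6 z90 184.3
tx 32 n=96 y 15.0..24.0 mid 19.5 z90 184.5
tx 36 n=124 y 13.7..25.3 mid 19.5 z90 185.7
tx 40 n=123 y 14.3..25.1 mid 19.7 z90 185.3
tx 44 n=17 y 17.1..23.0 mid 20.0 z90 182.4
rack h 24 914 y [-23.8  -9.4  16. ] x [-34.   15.5  41.5]
rack h 97 327 y [-12.6  13.8  17.7] x [-6.4  6.   7.6]
rack h 112 288 y [-12.8   6.2  11.8] x [5.7 7.2 7.7]
rack h 130 296 y [-12.7  -5.5  12.2] x [5.  7.3 8. ]
```

View pics/w3.png

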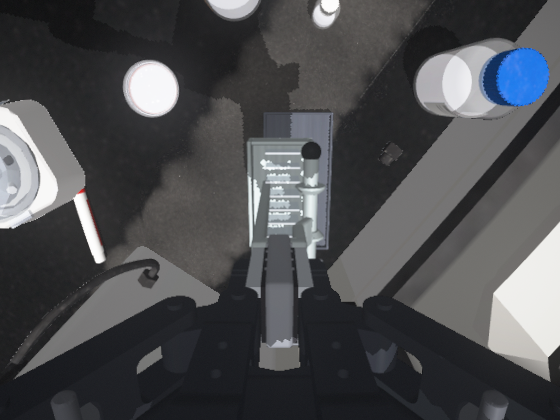

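The wrist view shows the bar parallel to the rack, its end ball at (311,150) and the outer flange at (312,190). It is about 19.6 mm to the right of the hook's centre.

Request:
{"name": "apply_moves", "arguments": {"deltas": [[0, 0.003, 0, 0, 0, 0], [0, 0.007, 0, 0, 0, 0], [-0.0005, 0.011, 0, 0, 0, 0], [-0.0005, 0.014, 0, 0, 0, 0], [-0.0005, 0.017, 0, 0, 0, 0], [-0.0005, 0.0187, 0, 0, 0, 0], [-0.0005, 0.0196, 0, 0, 0, 0], [-0.0005, 0.0196, 0, 0, 0, 0]]}}

```text
clock: 5.02
tool_pos: [0.4643, 0.3225, 0.2782]
eef_rot: [[-0.589, 0.808, -0.0], [0.808, 0.589, -0.0], [0.0, -0.0, -1.0]]
wrist_force: [0.2, -0.1, -1.0]
gripper_width: 0.0089
gripper_force: 59.3
```

```bash
python3 w.py w4; python3 -c "
from h import *
for i in range(4):
    read_camera('top'); s=readout.sense(); print(s['wrist_force'],s['moment'])"
```

```text
F [ 0.3806 -0.3101 -1.6004] tcp [0.4642 0.3225 0.2782] 5.0667
tx -20 n=17 y -7.8..7.7 mid -0.0 z90 185.4
tx -16 n=144 y -7.2..7.1 mid -0.1 z90 185.8
tx -12 n=83 y -5.1..4.3 mid -0.4 z90 184.3
tx -8 n=87 y -8.0..4.3 mid -1.9 z90 184.6
tx -4 n=91 y -8.0..4.3 mid -1.9 z90 184.9
tx 0 n=101 y -8.0..4.3 mid -1.9 z90 184.6
tx 4 n=145 y -11.7..4.3 mid -3.7 z90 188.5
tx 8 n=84 y -4.9..4.2 mid -0.4 z90 184.5
tx 12 n=91 y -7.6..6.3 mid -0.7 z90 188.3
tx 16 n=212 y -8.8..8.6 mid -0.1 z90 188.2
tx 20 n=92 y -4.9..4.2 mid -0.3 z90 184.5
tx 24 n=91 y -4.8..4.2 mid -0.3 z90 184.2
tx 28 n=90 y -4.8..4.2 mid -0.3 z90 184.5
tx 32 n=80 y -4.1..4.1 mid 0.0 z90 184.1
tx 36 n=114 y -5.1..5.4 mid 0.1 z90 185.3
tx 40 n=116 y -5.1..5.4 mid 0.1 z90 185.2
tx 44 n=37 y -3.4..3.4 mid -0.0 z90 183.3
rack h 24 990 y [-23.8  -6.2  25. ] x [-37.2  15.9  41.6]
rack h 97 327 y [-12.7  13.7  17.7] x [-6.3  6.1  7.7]
rack h 112 289 y [-12.9   6.2  11.7] x [5.7 7.3 7.8]
rack h 130 296 y [-12.8  -5.5  12.1] x [5.2 7.4 8.2]
[-0.46181625 -1.31616296 -2.70801782] [ 0.04590447 -0.00719972  0.02885827]
[ 0.4422858   0.30110836 -1.26194476] [-0.03692828  0.02342387 -0.03569068]
[ 0.14472569  0.45194009 -1.72579846] [0.02666674 0.00761372 0.01685856]
[-0.537251   -0.17071603 -1.28114453] [-0.00798127 -0.00860596  0.05260433]
```

Request:
{"name": "apply_moves", "arguments": {"deltas": [[0, 0, 0.005, 0, 0, 0], [0, 0, 0.013, 0, 0, 0], [0, 0, 0.021, 0, 0, 0], [0, 0, 0.028, 0, 0, 0], [0, 0, 0.034, 0, 0, 0], [0, 0, 0.039, 0, 0, 0], [0, 0, 0.044, 0, 0, 0], [0, 0, 0.047, 0, 0, 0]]}}

```text
clock: 5.93
tool_pos: [0.4639, 0.3224, 0.2304]
eef_rot: [[-0.589, 0.808, -0.001], [0.808, 0.589, -0.0], [0.0, -0.001, -1.0]]
wrist_force: [-0.5, -0.2, -1.8]
gripper_width: 0.0094
gripper_force: 59.4
```

Request:
{"name": "apply_moves", "arguments": {"deltas": [[0, 0, 0.003, 0, 0, 0], [0, 0, 0.006, 0, 0, 0], [0, 0, 0.008, 0, 0, 0], [0, 0, 0.01, 0, 0, 0], [0, 0, 0.011, 0, 0, 0], [0, 0, 0.012, 0, 0, 0], [0, 0, 0.012, 0, 0, 0], [0, 0, 0.012, 0, 0, 0]]}}

```text
clock: 6.6
tool_pos: [0.4642, 0.3225, 0.2194]
eef_rot: [[-0.589, 0.808, 0.0], [0.808, 0.589, 0.0], [-0.0, 0.0, -1.0]]
wrist_force: [-0.4, -0.3, -2.1]
gripper_width: 0.0094
gripper_force: 59.4
```

```bash
cat > f.py <<'E'
from h import *
import sys
F=[]
for i in range(int(sys.argv[1])):
    read_camera('top'); s=readout.sense(); F.append(np.r_[s['wrist_force'],s['moment']])
print('F',np.mean(F,0).round(2),'sd',np.std(F,0).round(2),'tcp',np.round(s['tool_pos'],4),s['clock'])
E
python3 f.py 8; python3 w.py w5
```

```text
F [-0.03  0.15 -1.47 -0.01  0.01  0.  ] sd [0.61 0.34 0.18 0.03 0.03 0.04] tcp [0.4642 0.3225 0.2193] 7.0
F [ 0.3555  0.0502 -0.9584] tcp [0.4642 0.3225 0.2194] 7.05
tx 4 n=421 y -11.5..11.5 mid -0.0 z90 192.8
tx 8 n=157 y -6.1..8.0 mid 0.9 z90 184.8
tx 12 n=127 y -7.3..6.5 mid -0.4 z90 188.1
tx 16 n=414 y -8.8..8.4 mid -0.2 z90 188.1
tx 20 n=160 y -4.9..4.4 mid -0.2 z90 184.3
tx 24 n=157 y -4.8..4.4 mid -0.2 z90 184.2
tx 28 n=163 y -4.8..4.4 mid -0.2 z90 184.2
tx 32 n=161 y -4.8..4.3 mid -0.2 z90 184.2
tx 36 n=191 y -5.2..5.7 mid 0.2 z90 185.6
tx 40 n=218 y -5.2..5.2 mid -0.0 z90 185.5
tx 44 n=75 y -3.7..3.3 mid -0.2 z90 183.5
rack h 24 1048 y [-23.9  -4.5  24.8] x [-36.2  20.7  41.6]
rack h 97 319 y [-12.8  13.7  17.5] x [-5.9  5.9  7.8]
rack h 112 420 y [-12.8   0.5  11.5] x [5.5 7.4 9.3]
rack h 130 293 y [-13.    4.6  12. ] x [5.2 7.4 8.1]
```

Request:
{"name": "apply_moves", "arguments": {"deltas": [[0, 0, 0.001, 0, 0, 0], [0, 0, 0.002, 0, 0, 0], [0, 0, 0.003, 0, 0, 0], [0, 0, 0.004, 0, 0, 0], [0, 0, 0.005, 0, 0, 0], [0, 0, 0.005, 0, 0, 0], [0, 0, 0.005, 0, 0, 0]]}}

```text
clock: 7.63
tool_pos: [0.4641, 0.3225, 0.2143]
eef_rot: [[-0.589, 0.808, -0.0], [0.808, 0.589, -0.0], [0.0, -0.0, -1.0]]
wrist_force: [-0.1, 0.3, -0.6]
gripper_width: 0.0097
gripper_force: 59.4
```

```bash
python3 f.py 8
```

```text
F [-0.02  0.22 -1.22 -0.    0.03 -0.  ] sd [0.35 0.41 0.75 0.03 0.02 0.03] tcp [0.4642 0.3225 0.2143] 8.0333
```

Request:
{"name": "apply_moves", "arguments": {"deltas": [[0, 0, 0.0005, 0, 0, 0], [0, 0, 0.001, 0, 0, 0], [0, 0, 0.001, 0, 0, 0]]}}

```text
clock: 8.28
tool_pos: [0.4642, 0.3225, 0.2134]
eef_rot: [[-0.589, 0.808, 0.0], [0.808, 0.589, 0.0], [-0.0, 0.0, -1.0]]
wrist_force: [-0.4, -0.6, 0.4]
gripper_width: 0.0092
gripper_force: 59.6
```

```bash
python3 f.py 8
```

```text
F [-0.47 -0.07  0.42 -0.04  0.08  0.01] sd [0.38 0.5  0.3  0.03 0.01 0.03] tcp [0.4642 0.3225 0.2134] 8.6833
```

Request:
{"name": "apply_moves", "arguments": {"deltas": [[0, 0, 0.0003, 0, 0, 0], [0, 0, 0.0007, 0, 0, 0], [0, 0, 0.001, 0, 0, 0], [0, 0, 0.0014, 0, 0, 0], [0, 0, 0.0017, 0, 0, 0], [0, 0, 0.002, 0, 0, 0], [0, 0, 0.002, 0, 0, 0]]}}

```text
clock: 9.27
tool_pos: [0.4643, 0.3225, 0.2116]
eef_rot: [[-0.589, 0.808, 0.0], [0.808, 0.589, 0.0], [-0.0, 0.0, -1.0]]
wrist_force: [-1.2, -0.9, 2.3]
gripper_width: 0.0089
gripper_force: 60.1
```

```bash
python3 f.py 6
```

```text
F [-0.98  0.09  3.22 -0.04  0.16 -0.01] sd [0.5  0.43 0.35 0.03 0.03 0.04] tcp [0.4642 0.3225 0.2114] 9.5667
```

Request:
{"name": "apply_moves", "arguments": {"deltas": [[0, 0, 0.0004, 0, 0, 0], [0, 0, 0.0008, 0, 0, 0], [0, 0, 0.0013, 0, 0, 0], [0, 0, 0.0013, 0, 0, 0]]}}

```text
clock: 9.9
tool_pos: [0.4643, 0.3225, 0.2102]
eef_rot: [[-0.589, 0.808, 0.0], [0.808, 0.589, 0.0], [-0.0, 0.0, -1.0]]
wrist_force: [-1.5, -0.2, 6.0]
gripper_width: 0.0094
gripper_force: 60.4
```

```bash
python3 f.py 16; python3 f.py 12
```

```text
F [-0.94 -0.15  5.19 -0.05  0.18  0.01] sd [0.45 0.36 0.47 0.03 0.03 0.04] tcp [0.4643 0.3225 0.2101] 10.7
F [-0.85 -0.11  5.05 -0.02  0.17  0.  ] sd [0.44 0.46 0.4  0.03 0.02 0.03] tcp [0.4642 0.3225 0.2102] 11.3
```

Request:
{"name": "apply_moves", "arguments": {"deltas": [[0, 0, -0.0006, 0, 0, 0], [0, 0, -0.0012, 0, 0, 0], [0, 0, -0.0018, 0, 0, 0], [0, 0, -0.0024, 0, 0, 0], [0, 0, -0.003, 0, 0, 0], [0, 0, -0.0034, 0, 0, 0], [0, 0, -0.0034, 0, 0, 0]]}}

```text
clock: 11.88
tool_pos: [0.4641, 0.3224, 0.2131]
eef_rot: [[-0.589, 0.808, -0.0], [0.808, 0.589, -0.0], [0.0, -0.0, -1.0]]
wrist_force: [0.8, 0.0, 1.1]
gripper_width: 0.0096
gripper_force: 59.6
```

```bash
python3 f.py 10
```

```text
F [ 0.58  0.25  0.57  0.05 -0.12  0.03] sd [0.43 0.48 0.38 0.03 0.02 0.04] tcp [0.4641 0.3224 0.2133] 12.3833
```

Request:
{"name": "apply_moves", "arguments": {"deltas": [[0, 0, -0.0003, 0, 0, 0], [0, 0, -0.0003, 0, 0, 0], [0, 0, -0.0003, 0, 0, 0], [0, 0, -0.0003, 0, 0, 0], [0, 0, -0.0003, 0, 0, 0], [0, 0, -0.0003, 0, 0, 0], [0, 0, -0.0003, 0, 0, 0], [0, 0, -0.0003, 0, 0, 0]], "hand": 0}}

```text
clock: 13.05
tool_pos: [0.4641, 0.3225, 0.2137]
eef_rot: [[-0.589, 0.808, -0.0], [0.808, 0.589, 0.0], [0.0, -0.0, -1.0]]
wrist_force: [0.3, 0.7, 0.3]
gripper_width: 0.0428
gripper_force: 0.0
```

```bash
python3 w.py w6 1; python3 f.py 4
```

```text
F [0.3097 0.7955 0.1725] tcp [0.4642 0.3225 0.2137] 13.1
tx -20 n=46 y -9.2..9.8 mid 0.3 z90 184.5
tx -16 n=31 y -8.6..8.7 mid 0.0 z90 183.1
tx -8 n=147 y -11.8..11.7 mid -0.1 z90 191.4
tx -4 n=181 y -11.7..11.6 mid -0.0 z90 191.6
tx 0 n=202 y -11.6..11.6 mid -0.0 z90 191.4
tx 4 n=505 y -11.6..11.5 mid -0.0 z90 191.1
tx 8 n=171 y -9.8..8.2 mid -0.8 z90 189.2
tx 12 n=153 y -7.1..6.6 mid -0.3 z90 194.1
tx 16 n=438 y -8.9..8.5 mid -0.2 z90 187.3
tx 20 n=168 y -4.8..4.8 mid -0.0 z90 183.3
tx 24 n=175 y -4.7..4.7 mid 0.0 z90 183.3
tx 28 n=174 y -4.7..4.7 mid -0.0 z90 183.5
tx 32 n=167 y -4.7..4.7 mid -0.0 z90 183.6
tx 36 n=206 y -5.6..5.5 mid -0.0 z90 184.8
tx 40 n=235 y -5.1..5.5 mid 0.2 z90 184.5
tx 44 n=81 y -3.7..3.6 mid -0.0 z90 182.7
rack h 24 988 y [-23.8  -2.7  24.9] x [-37.5  18.5  41. ]
rack h 97 298 y [-12.8  14.1  17.5] x [-6.1  5.2  7.6]
rack h 112 339 y [-12.9   1.4  11.5] x [5.8 7.3 9.2]
rack h 130 972 y [-13.    2.3  11.6] x [-7.3  2.2  8.1]
F [ 0.14  0.25  0.25 -0.01 -0.01 -0.01] sd [0.23 0.7  0.43 0.01 0.03 0.04] tcp [0.4641 0.3225 0.2137] 13.3
```

View pics/w6.png

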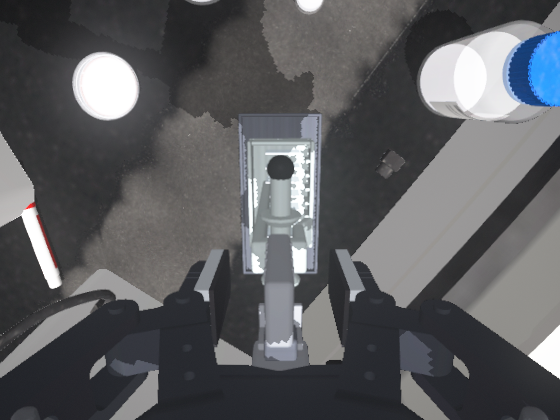

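The wrist view shows the fingers clear on both sides of the tab (280,290) and the rack hanging on the bar behind the flange at (280,218). I'll withdraw straight up.

Request:
{"name": "apply_moves", "arguments": {"deltas": [[0, 0, -0.005, 0, 0, 0], [0, 0, -0.015, 0, 0, 0], [0, 0, -0.03, 0, 0, 0], [0, 0, -0.05, 0, 0, 0], [0, 0, -0.075, 0, 0, 0], [0, 0, -0.095, 0, 0, 0], [0, 0, -0.11, 0, 0, 0], [0, 0, -0.12, 0, 0, 0]]}}

```text
clock: 13.97
tool_pos: [0.4648, 0.3228, 0.3372]
eef_rot: [[-0.589, 0.808, 0.004], [0.808, 0.589, 0.002], [-0.001, 0.004, -1.0]]
wrist_force: [0.9, -0.0, -0.9]
gripper_width: 0.043
gripper_force: 0.0
```

Request:
{"name": "apply_moves", "arguments": {"deltas": [[0, 0, 0, 0, 0, 0], [0, 0, 0, 0, 0, 0], [0, 0, 0, 0, 0, 0], [0, 0, 0, 0, 0, 0], [0, 0, 0, 0, 0, 0], [0, 0, 0, 0, 0, 0], [0, 0, 0, 0, 0, 0], [0, 0, 0, 0, 0, 0]]}}

```text
clock: 14.63
tool_pos: [0.4641, 0.3224, 0.3334]
eef_rot: [[-0.589, 0.808, -0.0], [0.808, 0.589, -0.0], [0.0, -0.0, -1.0]]
wrist_force: [-0.0, -0.3, -0.5]
gripper_width: 0.0426
gripper_force: 0.0
```

```bash
python3 - <<'E'
from h import *
a,_=read_camera('scene')
for i in range(12): read_camera('top')
b,_=read_camera('scene')
c=(slice(60,300),slice(180,460)); print('diff',cv2.blur(cv2.absdiff(a,b),(3,3))[c].max(), readout.sense()['clock'], readout.sense()['tool_pos'])
cv2.imwrite('pics/s7.png',cv2.resize(b[c],None,fx=2.5,fy=2.5,interpolation=cv2.INTER_CUBIC)[:,:,::-1])
E
```

```text
diff 22 15.3333 [0.46414016 0.32245431 0.3336776 ]
```

View pics/s7.png

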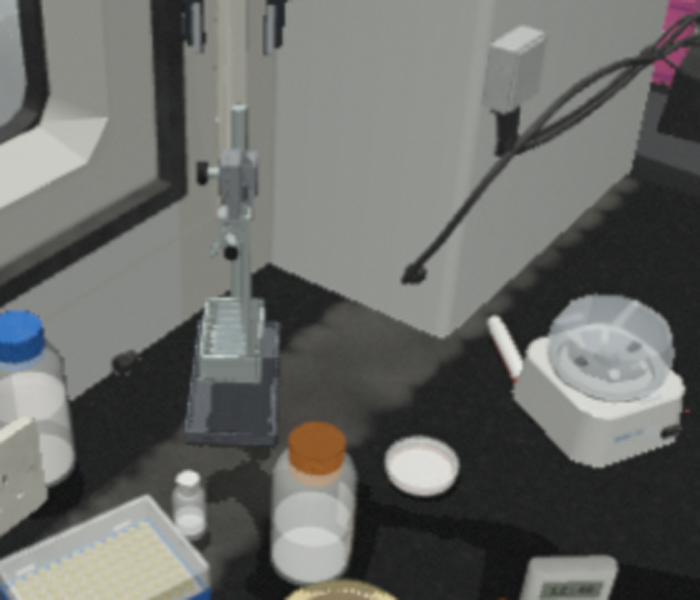

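The scene view shows the rack hanging level on the bar, with the basket at (232,340). The gripper is clear above, and the dish, vial and bottle are where they were. I'm handing it in.

```bash
python3 -c "
from plant import workorder
print(workorder.job_done())"
```

```text
the job is handed in; nothing more can be done
None
```

The rack hangs by its hook in the bar's saddle; I tugged it down at about 5 N for about 1.4 s, eased off and let go, with the dish, vial and bottle undisturbed, and handed the job in at about 15 s on the robot's clock (the hand-in returned no verdict).

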